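# Tuck the clipper-guard case shut

## Robot

A 6-joint arm with a two-finger parallel gripper is mounted at the origin on the work surface. World frame = base frame: x ahead of the robot, y to its left, z up, the work surface at z = 0. Lengths are in m, angles in degrees, forces in N, time in s.
With the tool pointing down it reaches from about 0.3 to 0.75 m from the base axis. Payload 8.5 kg.
Tool frame: the origin (TCP) lies midway between the tips of the shut fingers; the grasp point (between the pads) lies env.tcp_to_grasp behind it (env.tcp_to_grasp is the distance from the TCP to the grasp point, in m); z points along the fingers, y is the direction in which the jaws open and shut (so a half turn about z gives the same grasp; the last joint's range is limited). The gripper opens to 85 mm and grips with 20 to 120 N. Pads are 22 mm wide; open, the fingers measure 114 mm over their backs; the gripper's body (76 mm by 85 mm) begins 54 mm behind the grasp point. The pads swing forward as they close: fully open they stand 13 mm farther back than shut.
Start: joints at [52.065, 21.807, 74.336, -0, 83.858, -12.336], TCP at [0.238, 0.496, 0.231] pointing down, gripper open.
Joint ranges: [-178.18, 178.18], [-50.72, 133.34], [12.68, 142.11], [-81.47, 261.47], [9.98, 163.14], [-165.26, 165.26]. Speed limits (degrees/s): [136.94, 136.94, 180, 180, 180, 180].

## Interface

Orientations are given as a 3x3 rotation matrix whose columns are the frame's x, y, z axes.
In Python, from rig import readout, imaging, job, env gives the robot as it stands.
- The arm moves only by the tool move_arm, never from a script. Its argument "motion" is a list of rows, each a list of 3 entries, a list of its own where there are three numbers: the shift along the tool's x, y, z normalised to -1 to 1, where 1 is 0.02 m, then the turn, a rotation vector about the tool's x, y, z normalised to -1 to 1, where 1 is 120 degrees, then the gripper command: -1 is shut, 1 is fully open, values between are in proportion. In form: [[[tx, ty, tz], [rx, ry, rz], claw], ...]. A call has 1 to 12 rows; each row shifts and turns the pose as measured when the row begins, along the tool's axes as they then stand; what a row does not reach is not made up. A row lasts 1/12 s, in which the tool goes at most 41.7 mm and 7.16 degrees, less where a joint would pass 70% of its speed; a pose out of reach is approached as far as the arm can. A call with a number of a shift or a turn outside -1 to 1 is refused whole. A call with a gripper value outside its range is refused whole. The fingers move at their own pace and stop on an object; "squeeze" is the grip in N (left out, the last holds). Time passes only in rows, so rows that do not move let the fingers close. It gives the time, the measured TCP pose, the force and the opening at its end, in the units of the state.
- readout.observe(): the state, without advancing time (a new reading comes with each control period).
- imaging.get_image(name): name is "side" or "top" or "wrist"; returns a dict with "img" (384x512x3 uint8, blue, green, red), "fov_y" (degrees; the focal length in pixels is half the picture's height over the tangent of half this angle, whatever the lens; pixels are square), "cx", "cy" (the principal point, pixels), "k1" (the pictures are not rectified: a ray, as slopes to the right and down, at radius r is drawn at 1 + k1 r^2 times it, then the intrinsics apply), "eye" and "orientation" of the camera in the world. Camera axes: x right, y up, looking along -z (the intrinsics and any distortion apply to the point x, -y, -z); pixel columns grow to the right and rows downward; lengths in m; the calibration is good to about 2 mm. A picture is of the moment at which its call begins. There is no depth.
- job.close_job(): hands the job in, once; it reports no verdict.
The state is a dict: "time_s": time; "q": joint angles; "qvel": joint speeds; "joint_efforts": joint torques, N m; "position": TCP position; "tool_rot": TCP orientation; "ft_force": force on the tool from outside, world axes, zero at the start; "wrist_torque": the same for the moment, N m; "grip_width": finger opening in m.
Only numpy, scipy, OpenCV 4.12 (cv2) and the standard library are available. Lean on these libraries where they do the work, as an engineer would, in place of code of your own. Each camera call takes 0.05 s, during which the arm holds its last target.

## Task

The clipper-guard case on the salon table stands open. Push its white flap over until it lies flat on the case, then push it along by its raised orange rib until its free edge is tucked fully home beneath the orange retaining lip. Don't lift the case or shove it about, leave everything else where it stands, and come away clear when done.

Things in the scene. Friction and masses are not known exactly. Their poses are not given: they have to be found in the camera images.
- case: dark teal open-topped case holding clipper guards, 150 mm (its x) by 170 mm (its y), 45 mm tall at the rim, about 1.8 kg, loose on the table on rubber feet (a level push over about 7 N may slide it). Origin at the centre of its underside; its +x points from the flap's hinge to the lip, z up. It lies within about 35 degrees of +x being the world's +x.
- lip (a point): inner lower edge of the orange retaining lip, mid-width: a fixed strip along the case's +x end, 53.5 mm above the table, 4 mm thick, overhanging the case inward by 18 mm. From this edge a flared lead-in rises inward (toward the hinge) another 9 mm, its top 62 mm above the table. The gap below the lip over the lying flap is 4 mm. Axes as the case's.
- hinge (a point): point on the flap's hinge axis, mid-width, 47.5 mm above the table; the axis runs along the case's y. The hinge rides on a carriage and slides along the case's x with the flap (see carriage). Axes as the case's.
- flap (a joint): angle of the white flap about the hinge, rad: 0 = lying flat on the case, pointing to the lip; about 1.57 = upright; starts at 1.65 to 2.1, leaning back away from the lip. Stiff hinge (0.05 N m friction): the flap stays about where it is left, though pushed by about 1 N at its edge it turns.
- carriage (a joint): how far the hinge and flap are drawn back from home along the case's -x, m: 0 = home (hard stop; the flap's edge is then 12.5 mm under the flat of the lip), 0.026 = fully back. Starts at 0.023 to 0.026, where the lying flap's edge stops short of the lip's lead-in. Slides with about 2.5 N of friction and stays where it is left. If the flap comes down on top of the lip, it must be opened a little and pushed back first.
- rib (a point): middle of the crest of the orange rib across the flap's outer face (the upper face once it lies flat): 110 mm wide, 6 mm thick, standing 15 mm above the face, its centre 53 mm from the hinge axis. Pushed from its hinge side it drives the flap toward the lip. Axes turn with the flap: x from hinge to edge, z out of the outer face.
- edge (a point): middle of the flap's free edge, 118 mm from the hinge axis, halfway through its thickness. The flap is a plain white panel 4 mm thick, 156 mm wide. Axes as rib.
- jar: amber pomade jar with a steel lid, 68 mm across, 55 mm tall; loose bystander, to be left alone. Origin at its underside.
- guard: loose green clipper guard, 46 x 40 x 24 mm; loose bystander, to be left alone. Origin at its underside.
- clipper: black cordless hair clipper lying down, about 165 x 44 x 37 mm; loose bystander, to be left alone. Origin at its underside.
- comb: blue comb lying flat, 180 x 34 x 6 mm; loose bystander, to be left alone. Origin at its underside.
- brush: hand brush with a wooden handle lying down, about 200 mm long; loose bystander, to be left alone. Origin at its underside.
- spray: clear spray bottle with a black head, 66 mm across, 191 mm tall; loose bystander, to be left alone. Origin at its underside.
- cup: white cup, 76 mm across, 100 mm tall; loose bystander, to be left alone. Origin at its underside.

How it is judged (in metres and radians):
On the way, in this order (a step that is already met when the one before it is completed fails the run):
1. the flap has been pushed over and lies flat on the case, its edge not yet home (value of joint flap below 0.06 rad and value of joint carriage above 0.006 m), for 0.05 s.
2. the flap's edge is fully home beneath the lip (value of joint flap below 0.06 rad and value of joint carriage below 0.004 m), for 0.2 s.
At the end, for the whole second after the job is handed in: The flap lies flat (within 0.06 rad), pushed along to within 4 mm of its stop so that its edge is under the lip; the case stands flat and at rest within 40 mm of where it was, everything else within 30 mm of where it stood (all of step 2 and z of edge in the frame of case below 0.0535 m and x of edge in the frame of case above 0.0645 m and angle between case's own z axis and vertical below 0.05 rad and height (world z) of case below 0.008 m and linear speed of case below 0.02 m/s and distance of case from where it was at the start of the episode below 0.04 m and distance of each of jar, guard, clipper, comb, brush, spray, cup from where it was at the start of the episode below 0.03 m); the robot touches nothing.
It fails at once if the case is lifted or tipped (height (world z) of case above 0.012 m or angle between case's own z axis and vertical above 0.15 rad).
It fails at once if the case is shoved more than 40 mm (distance of case from where it was at the start of the episode above 0.04 m).
It fails at once if a bystander is moved, lifted or knocked over (distance of any of jar, guard, clipper, comb, brush, spray, cup from where it was at the start of the episode above 0.03 m or angle between any of jar, guard, clipper, comb, brush, spray, cup's own z axis and vertical above 0.35 rad).
It also fails if it takes over 48 s, if anything falls off the work surface, if the arm or the gripper's body presses on something with over 40 N, if the wrist force passes 120 N, or if a joint passes its speed limit or range.

## Working session

There is one attempt and no reset: what is moved stays moved. The work goes in short steps, Python scripts to look and compute and a tool call to move; the robot and the scene stay as the last step left them, time stands still between calls to the robot, and variables do not carry over. Pictures are saved under pics/ and viewed, and the job is handed in when it is done.

Besides the shell and the picture viewer there is one more tool, called after "Call:" in YAML: its name, and indented under it one key for each argument. move_arm: Moves the arm, as the interface text tells. Its arguments: {"type":"object","properties":{"motion":{"type":"array","items":{"type":"array"}},"squeeze":{"type":"number"}},"required":["motion"]}

```bash
mkdir -p pics; ls; cat > h.py <<'E'
import numpy as np, cv2
from rig import readout, imaging, job, env
def grab(n,f):
    d=imaging.get_image(n); cv2.imwrite('pics/'+f+'.png',d['img']); 
    np.save('pics/'+f+'.npy',d,allow_pickle=True); return d
def load(f): return np.load('pics/'+f+'.npy',allow_pickle=True).item()
def K(d):
    f=192/np.tan(np.radians(d['fov_y'])/2); return np.array([[f,0,d['cx']],[0,f,d['cy']],[0,0,1]])
def ray(d,p):
    u=cv2.undistortPoints(np.array([[p]],float),K(d),np.array([d['k1'],0,0,0,0.]))[0,0]
    return np.array(d['eye']),np.array(d['orientation'])@np.array([u[0],-u[1],-1])
def atz(d,p,z):
    e,r=ray(d,p); return e+r*(z-e[2])/r[2]
def proj(d,P):
    c=np.array(d['orientation']).T@(np.array(P,float)-d['eye']); x,y=c[0]/-c[2],-c[1]/-c[2]
    s=1+d['k1']*(x*x+y*y); k=K(d); return np.array([k[0,0]*x*s+k[0,2],k[1,1]*y*s+k[1,2]])
def tri(*dp):
    A=0;b=0
    for d,p in dp:
        e,r=ray(d,p); r=r/np.linalg.norm(r); M=np.eye(3)-np.outer(r,r); A=A+M; b=b+M@e
    return np.linalg.solve(A,b)
E
python3 - <<'E'
from h import *
for n in ['side','top','wrist']:
    d=grab(n,n+'0'); print(n,d['fov_y'],d['cx'],d['cy'],d['k1'],np.round(d['eye'],3),np.round(d['orientation'],3).tolist())
print(readout.observe(), env.tcp_to_grasp)
a=[cv2.resize(cv2.imread(f'pics/{n}0.png'),(800,600)) for n in('side','top')]
for n,i in zip(('side','top'),a): cv2.imwrite(f'pics/{n}0b.png',i)
E
```

```text
pics
side 43.867505617878884 251.5166054083797 186.7867403151052 -0.1611986829079855 [ 0.051 -1.224  1.283] [[0.928, 0.243, -0.281], [-0.371, 0.63, -0.682], [0.012, 0.737, 0.675]]
top 55.43056404555501 253.87786696816224 193.91082164316734 -0.03276355155447779 [ 0.413 -0.002  1.166] [[0.007, 0.992, -0.125], [-0.999, 0.011, 0.031], [0.032, 0.125, 0.992]]
wrist 61.06126827013092 258.59979213391637 190.89756556485196 -0.010435046103109441 [0.162 0.533 0.374] [[0.432, -0.852, -0.295], [0.902, 0.408, 0.142], [-0.001, -0.328, 0.945]]
{'time_s': 0.15, 'q': array([ 5.20634889e+01,  2.18324812e+01,  7.43718758e+01,  1.79250231e-03,
        8.38582857e+01, -1.23375345e+01]), 'qvel': array([-1.36758127e-02, -2.14765787e-04, -2.55406003e-01,  4.58048335e-02,
        1.03098696e-02,  2.57127824e-02]), 'joint_efforts': array([ 2.39988425e-03, -4.48627424e+01, -2.31345409e+01, -2.11673546e-04,
        3.82861675e-03,  4.38647544e-05]), 'position': array([0.23751037, 0.49583059, 0.23086734]), 'tool_rot': array([[-9.01838698e-01,  4.32072305e-01, -6.96692862e-04],
       [ 4.32072786e-01,  9.01838343e-01, -8.43170320e-04],
       [ 2.63993792e-04, -1.06142565e-03, -9.99999402e-01]]), 'ft_force': array([ 0.73878211,  0.60123898, -0.15162561]), 'wrist_torque': array([-0.03415514,  0.02293343,  0.03484441]), 'grip_width': 0.08523632583563695} 0.0187
```

View pics/side0b.png

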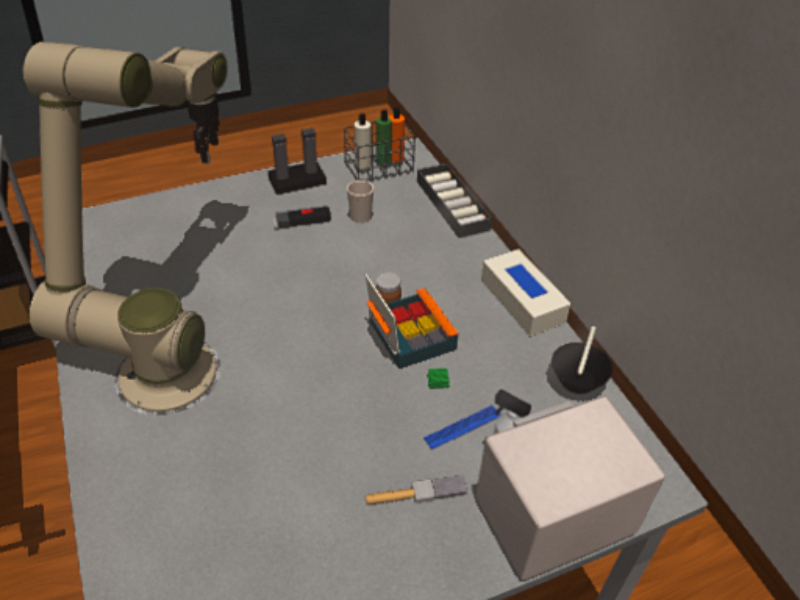

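View pics/top0b.png

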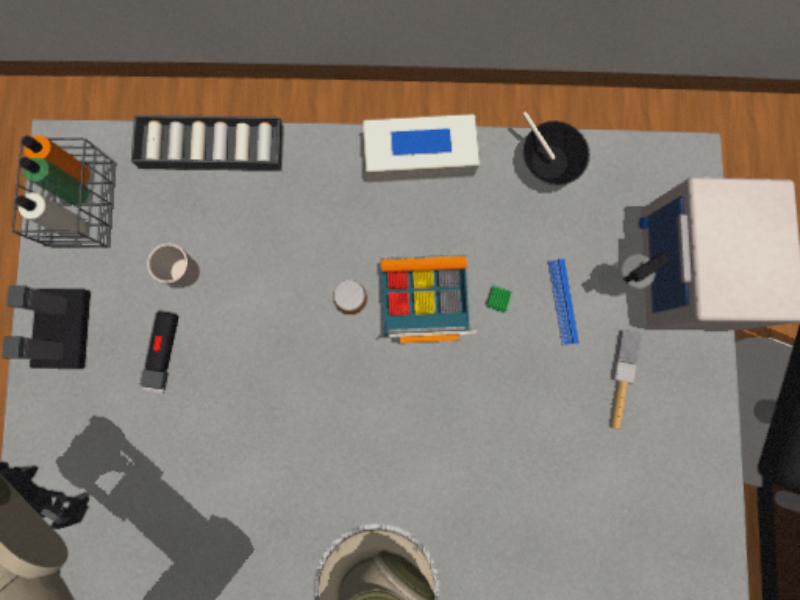

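View pics/wrist0.png

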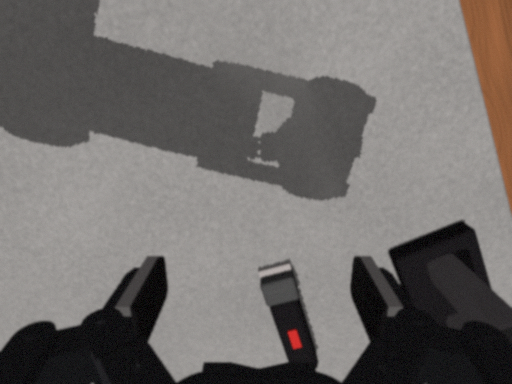

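The case sits near the middle, with the lip away from the robot (top view row ~264 in the 800×600 picture). The flap leans back toward the robot at row ~337. Next I'll enlarge both views.

```bash
python3 - <<'E'
from h import *
t=cv2.imread('pics/top0.png')[150:230,205:335]; s=cv2.imread('pics/side0.png')[165:240,220:305]
cv2.imwrite('pics/tc.png',cv2.resize(t,None,fx=6,fy=6,interpolation=cv2.INTER_CUBIC))
cv2.imwrite('pics/sc.png',cv2.resize(s,None,fx=8,fy=8,interpolation=cv2.INTER_CUBIC))
E
```

```text
(no output)
```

View pics/tc.png

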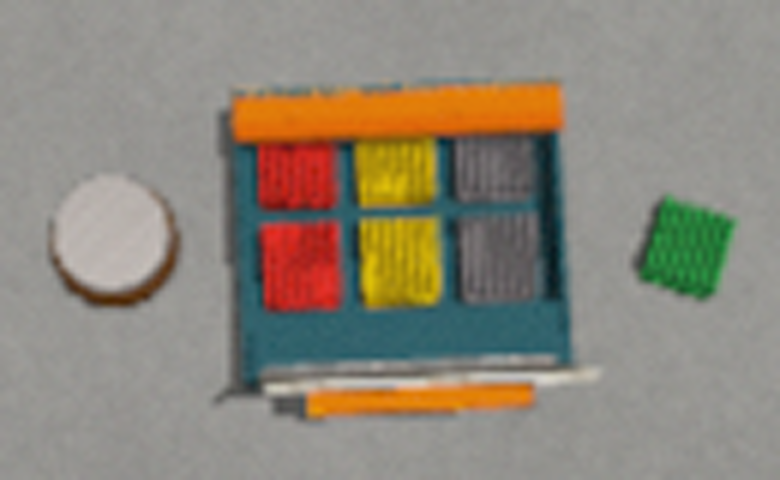

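View pics/sc.png

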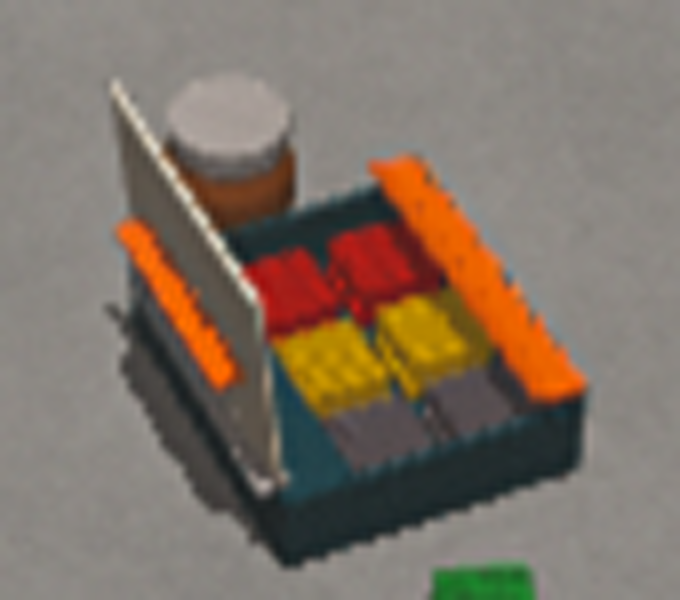

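```bash
python3 - <<'E'
from h import *
T=load('top0');S=load('side0')
t=lambda x,y:(205+(x+.5)/6-.5,150+(y+.5)/6-.5)
s=lambda x,y:(220+(x+.5)/8-.5,165+(y+.5)/8-.5)
A=atz(T,t(232,97),.0575);B=atz(T,t(562,83),.0575)
A2=atz(T,t(236,140),.062);B2=atz(T,t(565,130),.062)
print('lip outer L,R',A,B,'inner',A2,B2)
print('side lip outer L', atz(S,s(418,157),.0575),'R',atz(S,s(585,383),.0575), 'innerL',atz(S,s(372,165),.062),atz(S,s(535,395),.062))
print('edge tri L',tri((T,t(265,388)),(S,s(115,85))),'R',tri((T,t(600,373)),(S,s(262,308))))
print('rib ',tri((T,t(307,405)),(S,s(120,225))),tri((T,t(533,393)),(S,s(225,385))))
print('hinge R side',atz(S,s(283,480),.0475))
print('jar',atz(T,t(111,232),.055),'guard',atz(T,t(690,245),.024))
E
```

```text
lip outer L,R [ 0.63967618 -0.00254105  0.0575    ] [ 0.64939862 -0.17319153  0.0575    ] inner [ 0.61640896 -0.00481986  0.062     ] [ 0.62383173 -0.17382738  0.062     ]
side lip outer L [ 0.63984333 -0.00086759  0.0575    ] R [ 0.64947041 -0.16711195  0.0575    ] innerL [ 0.61493741 -0.00268415  0.062     ] [ 0.62311346 -0.16966167  0.062     ]
edge tri L [ 0.48129502 -0.01861381  0.16749666] R [ 0.48981603 -0.17247034  0.16644818]
rib  [ 0.47643718 -0.03982737  0.10251178] [ 0.4836486  -0.15023167  0.10176616]
hinge R side [ 0.50376192 -0.16446047  0.0475    ]
jar [0.56918947 0.05848166 0.055     ] guard [ 0.57012982 -0.24578161  0.024     ]
```

```bash
cat >> h.py <<'E'
from scipy.spatial.transform import Rotation as R
PSI=np.radians(3.26); C=np.array([.5697,-.0913]); 
Rd=np.array([[-np.cos(PSI),-np.sin(PSI),0],[-np.sin(PSI),np.cos(PSI),0],[0,0,-1]])
def c2w(x,y,z): return np.array([C[0]+x*np.cos(PSI)-y*np.sin(PSI),C[1]+x*np.sin(PSI)+y*np.cos(PSI),z])
def w2c(p): d=np.array(p[:2])-C; return np.array([d[0]*np.cos(PSI)+d[1]*np.sin(PSI),-d[0]*np.sin(PSI)+d[1]*np.cos(PSI),p[2]])
def go(x,y,z):
    o=readout.observe(); M=o['tool_rot']; d=M.T@(c2w(x,y,z)-o['position'])
    print('t',o['time_s'],'case-frame tcp mm',np.round(w2c(o['position'])*1e3,1),'F',np.round(o['ft_force'],1),'\nshift units',np.round(d/.02,2),'turn units',np.round(np.degrees(R.from_matrix(M.T@Rd).as_rotvec())/120,3))
E
python3 -c "
from h import *
go(-.150,0,.2); d=readout.observe(); print(Rd, c2w(-.15,0,.2))"
```

```text
t 0.15 case-frame tcp mm [-298.3  605.1  230.9] F [ 0.7  0.6 -0.2] 
shift units [-21.1  -22.92   1.56] turn units [-0.   -0.   -0.24]
[[-0.99838176 -0.05686704  0.        ]
 [-0.05686704  0.99838176  0.        ]
 [ 0.          0.         -1.        ]] [ 0.41994274 -0.09983006  0.2       ]
```

Call:
move_arm:
  motion:
    - [[0, 0, 0], [0, 0, -0.05], -1]
    - [[0, 0, 0], [0, 0, -0.05], -1]
    - [[0, 0, 0], [0, 0, -0.05], -1]
    - [[0, 0, 0], [0, 0, -0.05], -1]
    - [[0, 0, 0], [0, 0, -0.04], -1]
    - [[0, 0, 0], [0, 0, 0], -1]
  squeeze: 30

```text
time_s: 0.65
position: [0.237, 0.4952, 0.2291]
tool_rot: [[-0.997, -0.079, -0.003], [-0.079, 0.997, -0.004], [0.004, -0.004, -1.0]]
ft_force: [-0.3, 0.0, 0.6]
grip_width: 0.0122
```

```bash
python3 -c "
from h import *
go(-.150,0,.2)"
```

```text
t 0.65 case-frame tcp mm [-298.8  604.5  229.1] F [-0.3  0.   0.6] 
shift units [ -6.76 -30.38   1.55] turn units [-0.002 -0.002  0.011]
```

Call:
move_arm:
  motion:
    - [[-0.22, -1, 0], [0, 0, 0.01], -1]
    - [[-0.22, -1, 0], [0, 0, 0], -1]
    - [[-0.22, -1, 0], [0, 0, 0], -1]
    - [[-0.22, -1, 0], [0, 0, 0], -1]
    - [[-0.22, -1, 0], [0, 0, 0], -1]
    - [[-0.22, -1, 0], [0, 0, 0], -1]
    - [[-0.22, -1, 0], [0, 0, 0], -1]
    - [[-0.22, -1, 0], [0, 0, 0], -1]
    - [[-0.22, -1, 0], [0, 0, 0], -1]
    - [[-0.22, -1, 0], [0, 0, 0], -1]
    - [[-0.22, -1, 0], [0, 0, 0], -1]
    - [[-0.22, -1, 0], [0, 0, 0], -1]

```text
time_s: 1.65
position: [0.3005, 0.2496, 0.2277]
tool_rot: [[-1.0, -0.027, -0.006], [-0.027, 1.0, -0.006], [0.006, -0.006, -1.0]]
ft_force: [0.7, 0.2, 1.0]
grip_width: 0.0002
```

```bash
python3 -c "
from h import *
go(-.150,0,.2)"
```

```text
t 1.65 case-frame tcp mm [-249.4  355.6  227.7] F [0.7 0.2 1. ] 
shift units [ -5.5  -17.62   1.45] turn units [-0.003 -0.003 -0.014]
```

Call:
move_arm:
  motion:
    - [[-0.3, -1, 0], [0, 0, -0.014], -1]
    - [[-0.3, -1, 0], [0, 0, 0], -1]
    - [[-0.3, -1, 0], [0, 0, 0], -1]
    - [[-0.3, -1, 0], [0, 0, 0], -1]
    - [[-0.3, -1, 0], [0, 0, 0], -1]
    - [[-0.3, -1, 0], [0, 0, 0], -1]
    - [[-0.3, -1, 0], [0, 0, 0], -1]
    - [[-0.3, -1, 0], [0, 0, 0], -1]
    - [[-0.3, -1, 0], [0, 0, 0], -1]
    - [[-0.3, -1, 0], [0, 0, 0], -1]
    - [[-0.3, -1, 0], [0, 0, 0], -1]
    - [[-0.3, -1, 0], [0, 0, 0], -1]

```text
time_s: 2.65
position: [0.3822, 0.0, 0.2288]
tool_rot: [[-1.0, -0.021, -0.005], [-0.021, 1.0, -0.006], [0.006, -0.006, -1.0]]
ft_force: [1.1, -0.0, -0.7]
grip_width: 0.0
```

```bash
python3 -c "
from h import *
go(-.150,0,.2)"
```

```text
t 2.65 case-frame tcp mm [-182.   101.8  228.8] F [ 1.1 -0.  -0.7] 
shift units [-1.79 -5.02  1.46] turn units [-0.003 -0.003 -0.017]
```

Call:
move_arm:
  motion:
    - [[-0.2, -0.8, 0], [-0.003, -0.003, -0.017], -1]
    - [[-0.2, -0.8, 0.3], [0, 0, 0], -1]
    - [[-0.2, -0.8, 0.6], [0, 0, 0], -1]
    - [[-0.2, -0.8, 0.6], [0, 0, 0], -1]
    - [[-0.2, -0.8, 0.8], [0, 0, 0], -1]
    - [[-0.2, -0.8, 0.8], [0, 0, 0], -1]
    - [[0, 0, 0.6], [0, 0, 0], -1]
    - [[0, 0, 0.3], [0, 0, 0], -1]
    - [[0, 0, 0], [0, 0, 0], -1]

```text
time_s: 3.4
position: [0.4128, -0.1042, 0.146]
tool_rot: [[-1.0, -0.026, 0.004], [-0.026, 1.0, -0.001], [-0.004, -0.001, -1.0]]
ft_force: [0.3, 0.4, 0.1]
grip_width: 0.0
```

```bash
python3 -c "
from h import *
go(-.100,0,.145); grab('wrist','w1');d=grab('side','s1');cv2.imwrite('pics/s1c.png',cv2.resize(d['img'][110:250,180:320],None,fx=4,fy=4))"
```

```text
t 3.4 case-frame tcp mm [-157.4   -4.   146. ] F [0.3 0.4 0.1] 
shift units [-2.86  0.29  0.06] turn units [-0.     0.002 -0.015]
```

View pics/w1.png

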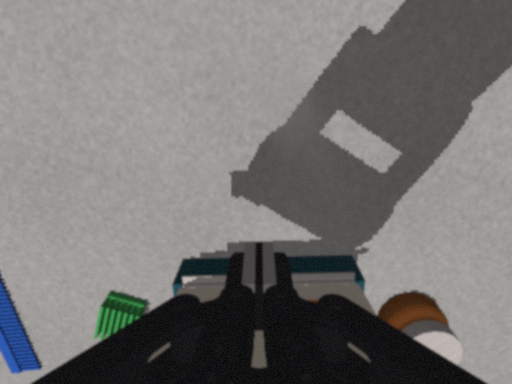

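View pics/s1c.png

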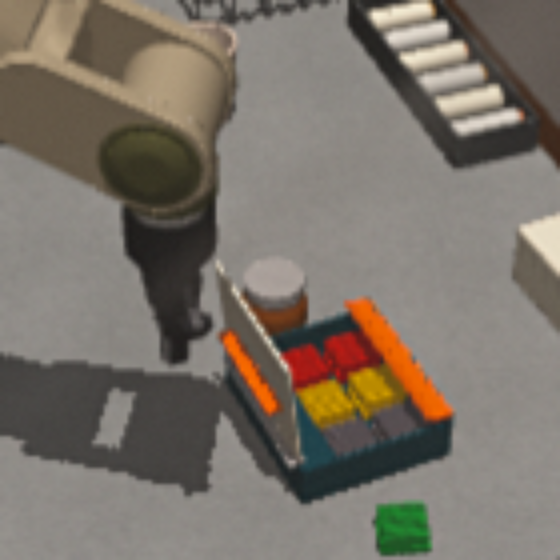

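Call:
move_arm:
  motion:
    - [[-0.7, 0.05, 0], [0, 0, -0.015], -1]
    - [[-0.7, 0.1, 0], [0, 0, 0], -1]
    - [[-0.6, 0, 0], [0, 0, 0], -1]
    - [[-0.4, 0, 0], [0, 0, 0], -1]
    - [[-0.4, 0, 0], [0, 0, 0], -1]
    - [[-0.3, 0, 0], [0, 0, 0], -1]
    - [[-0.3, 0, 0], [0, 0, 0], -1]

```text
time_s: 4.08
position: [0.4842, -0.0951, 0.1531]
tool_rot: [[-0.998, -0.06, 0.012], [-0.06, 0.998, -0.005], [-0.012, -0.006, -1.0]]
ft_force: [-0.4, -0.9, 0.9]
grip_width: -0.0002
```

```bash
python3 -c "
from h import *
go(-.052,0,.142)"
```

```text
t 4.0833 case-frame tcp mm [-85.6   1.  153.1] F [-0.4 -0.9  0.9] 
shift units [-1.67 -0.05  0.58] turn units [-0.003  0.006  0.001]
```

Call:
move_arm:
  motion:
    - [[-0.4, 0, 0.15], [0, 0.006, 0], -1]
    - [[-0.4, 0, 0.15], [0, 0, 0], -1]
    - [[-0.4, 0, 0.2], [0, 0, 0], -1]
    - [[-0.4, 0, 0.2], [0, 0, 0], -1]
    - [[-0.1, 0, 0], [0, 0, 0], -1]

```text
time_s: 4.5
position: [0.5212, -0.0929, 0.1388]
tool_rot: [[-0.998, -0.059, 0.0], [-0.059, 0.998, -0.006], [-0.0, -0.006, -1.0]]
ft_force: [-0.9, 0.3, -0.5]
grip_width: 0.0
```

```bash
python3 -c "
from h import *
go(-.022,0,.125);d=grab('side','s2');cv2.imwrite('pics/s2c.png',cv2.resize(d['img'][110:250,180:320],None,fx=4,fy=4))"
```

```text
t 4.5 case-frame tcp mm [-48.5   1.2 138.8] F [-0.9  0.3 -0.5] 
shift units [-1.33 -0.06  0.69] turn units [-0.003  0.     0.001]
```

View pics/s2c.png

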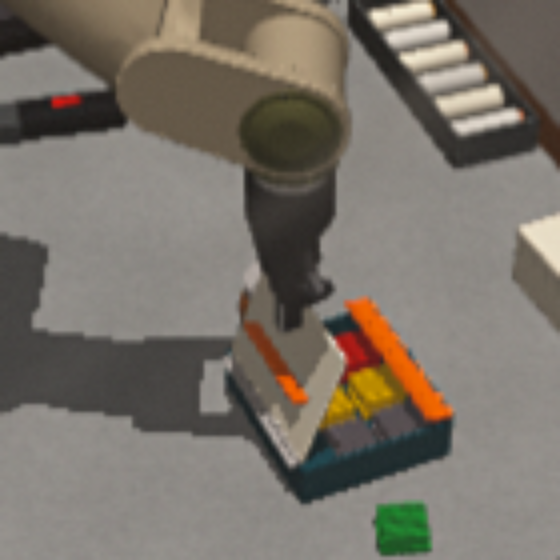

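The flap has swung forward to about 65° and the case's near corner is unmoved at (303,500). I'll keep following the arc.

Call:
move_arm:
  motion:
    - [[-0.4, -0.02, 0.18], [0, 0, 0], -1]
    - [[-0.4, 0, 0.2], [0, 0, 0], -1]
    - [[-0.4, 0, 0.25], [0, 0, 0], -1]
    - [[-0.35, 0, 0.3], [0, 0, 0], -1]
    - [[-0.3, 0, 0.35], [0, 0, 0], -1]
    - [[-0.3, 0, 0.35], [0, 0, 0], -1]
    - [[0, 0, 0.05], [0, 0, 0], -1]

```text
time_s: 5.13
position: [0.5685, -0.0907, 0.1017]
tool_rot: [[-0.998, -0.059, 0.001], [-0.059, 0.998, -0.006], [-0.0, -0.006, -1.0]]
ft_force: [0.3, -0.1, 1.5]
grip_width: 0.0001
```

```bash
python3 -c "
from h import *
go(.012,0,.075)"
```

```text
t 5.1333 case-frame tcp mm [ -1.2   0.6 101.7] F [ 0.3 -0.1  1.5] 
shift units [-0.66 -0.02  1.34] turn units [-0.003  0.     0.001]
```

Call:
move_arm:
  motion:
    - [[-0.2, 0, 0.35], [0, 0, 0], -1]
    - [[-0.2, 0, 0.35], [0, 0, 0], -1]
    - [[-0.15, 0, 0.35], [0, 0, 0], -1]
    - [[-0.1, 0, 0.35], [0, 0, 0], -1]
    - [[0, 0, 0.25], [0, 0, 0], -1]
    - [[0, 0, 0.2], [0, 0, 0], -1]
    - [[0, 0, 0], [0, 0, 0], -1]

```text
time_s: 5.72
position: [0.5823, -0.09, 0.0595]
tool_rot: [[-0.998, -0.059, -0.001], [-0.059, 0.998, -0.005], [0.002, -0.005, -1.0]]
ft_force: [-0.3, 0.9, -0.3]
grip_width: -0.0001
```

```bash
python3 -c "
from h import *
go(.012,0,.051);d=grab('side','s3');cv2.imwrite('pics/s3c.png',cv2.resize(d['img'][130:250,200:320],None,fx=5,fy=5))"
```

```text
t 5.7167 case-frame tcp mm [12.7  0.6 59.5] F [-0.3  0.9 -0.3] 
shift units [ 0.03 -0.03  0.42] turn units [-0.003 -0.001  0.001]
```

View pics/s3c.png

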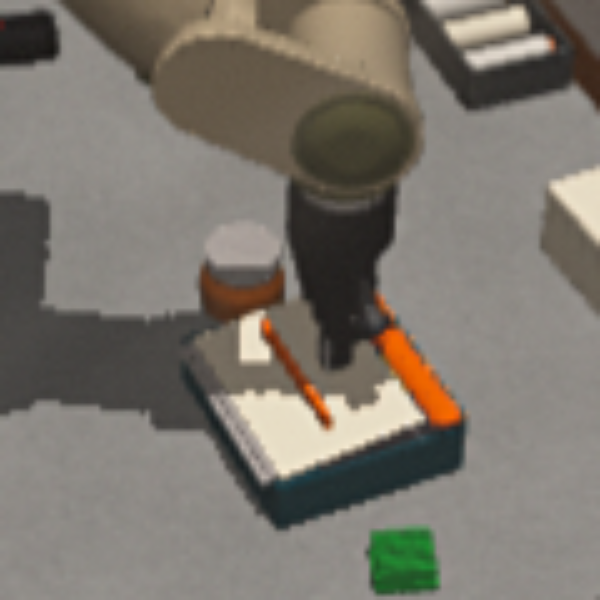

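The flap is nearly flat, with its edge just short of the lip's lead-in and the case unmoved. I'll press it down gently.

Call:
move_arm:
  motion:
    - [[0, 0, 0.15], [0, 0, 0], -1]
    - [[0, 0, 0.15], [0, 0, 0], -1]
    - [[0, 0, 0.12], [0, 0, 0], -1]
    - [[0, 0, 0.12], [0, 0, 0], -1]

```text
time_s: 6.1
position: [0.5829, -0.0903, 0.0497]
tool_rot: [[-0.998, -0.059, 0.002], [-0.059, 0.998, -0.006], [-0.001, -0.007, -1.0]]
ft_force: [0.1, 0.3, 0.0]
grip_width: 0.0001
```

```bash
python3 -c "
from h import *
go(.012,0,.049)"
```

```text
t 6.1 case-frame tcp mm [13.2  0.2 49.7] F [0.1 0.3 0. ] 
shift units [ 0.06 -0.01  0.03] turn units [-0.003  0.001  0.001]
```

Call:
move_arm:
  motion:
    - [[0.05, 0, 0.15], [0, 0, 0], -1]
    - [[0, 0, 0.15], [0, 0, 0], -1]
    - [[0, 0, 0.1], [0, 0, 0], -1]

```text
time_s: 6.35
position: [0.583, -0.0907, 0.0468]
tool_rot: [[-0.998, -0.059, 0.007], [-0.059, 0.998, -0.008], [-0.007, -0.009, -1.0]]
ft_force: [-5.6, 3.0, 20.2]
grip_width: 0.0001
```

```bash
python3 -c "
from h import *
go(.012,0,.049)"
```

```text
t 6.35 case-frame tcp mm [13.4 -0.1 46.8] F [-5.6  3.  20.2] 
shift units [ 0.07  0.01 -0.11] turn units [-0.004  0.003  0.001]
```

Call:
move_arm:
  motion:
    - [[0, 0, -0.6], [0, 0, 0], -1]
    - [[0, 0, -0.7], [0, 0, 0], -1]
    - [[0, 0, -0.7], [0, 0, 0], -1]
    - [[0.6, 0, -0.2], [0, 0, 0], -1]
    - [[0.8, 0, 0], [0, 0, 0], -1]
    - [[0.8, 0, 0], [0, 0, 0], -1]
    - [[0.8, 0, 0], [0, 0, 0], -1]
    - [[0.3, 0, 0], [0, 0, 0], -1]
    - [[0, 0, 0], [0, 0, 0], -1]

```text
time_s: 7.1
position: [0.5145, -0.0943, 0.0935]
tool_rot: [[-0.998, -0.06, 0.012], [-0.06, 0.998, -0.01], [-0.011, -0.011, -1.0]]
ft_force: [-0.0, -0.8, 0.8]
grip_width: 0.0002
```

```bash
python3 -c "
from h import *
go(-.052,0,.056)
for n in('side','top'):
  d=grab(n,n+'4')
d=load('side4');cv2.imwrite('pics/s4c.png',cv2.resize(d['img'][130:250,200:320],None,fx=5,fy=5))
d=load('top4');cv2.imwrite('pics/t4c.png',cv2.resize(d['img'][150:230,205:335],None,fx=6,fy=6))"
```

```text
t 7.1 case-frame tcp mm [-55.2   0.2  93.5] F [-0.  -0.8  0.8] 
shift units [-0.14  0.01  1.88] turn units [-0.005  0.005  0.001]
```

View pics/s4c.png

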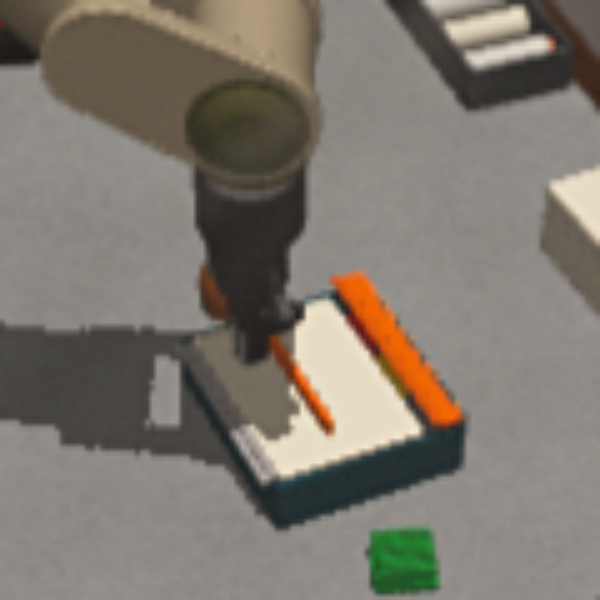

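View pics/t4c.png

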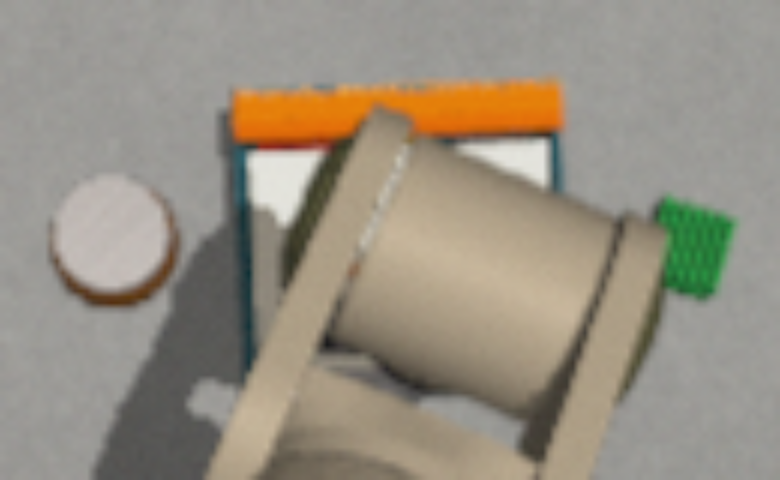

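Both views show the flap flat. Its edge stops short of the lip, with a thin gap showing (side crop near (390,365)). The case is unmoved. I'll go down behind the rib.

Call:
move_arm:
  motion:
    - [[-0.1, 0, 0.4], [-0.005, 0.005, 0], -1]
    - [[0, 0, 0.5], [0, 0, 0], -1]
    - [[0, 0, 0.45], [0, 0, 0], -1]
    - [[0, 0, 0.35], [0, 0, 0], -1]
    - [[0, 0, 0.2], [0, 0, 0], -1]
    - [[0, 0, 0], [0, 0, 0], -1]

```text
time_s: 7.7
position: [0.5206, -0.0944, 0.0498]
tool_rot: [[-0.998, -0.061, 0.0], [-0.061, 0.998, 0.001], [-0.0, 0.001, -1.0]]
ft_force: [0.6, 1.3, -1.0]
grip_width: -0.0003
```

```bash
python3 -c "
from h import *
go(-.035,0,.055);d=grab('side','s5');cv2.imwrite('pics/s5c.png',cv2.resize(d['img'][130:250,200:320],None,fx=5,fy=5))"
```

```text
t 7.7 case-frame tcp mm [-49.2  -0.3  49.8] F [ 0.6  1.3 -1. ] 
shift units [-0.71  0.01 -0.26] turn units [0.    0.    0.002]
```

View pics/s5c.png

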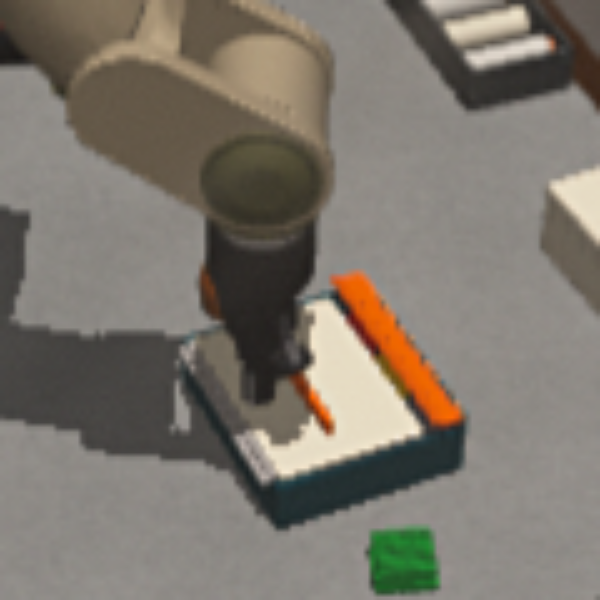

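Call:
move_arm:
  motion:
    - [[0, 0, -0.25], [0, 0, 0], -1]
    - [[-0.2, 0, 0], [0, 0, 0], -1]
    - [[-0.2, 0, 0], [0, 0, 0], -1]
    - [[-0.2, 0, 0], [0, 0, 0], -1]
    - [[-0.2, 0, 0], [0, 0, 0], -1]
    - [[-0.2, 0, 0], [0, 0, 0], -1]
    - [[-0.2, 0, 0], [0, 0, 0], -1]

```text
time_s: 8.33
position: [0.5464, -0.093, 0.0571]
tool_rot: [[-0.998, -0.061, 0.0], [-0.061, 0.998, -0.001], [-0.0, -0.001, -1.0]]
ft_force: [-3.1, -1.4, -0.0]
grip_width: 0.0001
```

```bash
python3 -c "
from h import *
go(-.010,0,.055)"
```

```text
t 8.3333 case-frame tcp mm [-23.3  -0.4  57.1] F [-3.1 -1.4 -0. ] 
shift units [-0.67  0.02  0.1 ] turn units [-0.     0.     0.002]
```

Contact was made: −3.1 N, which matches the carriage friction. I'll push the rest in short steps.

Call:
move_arm:
  motion:
    - [[-0.2, 0, 0.05], [0, 0, 0], -1]
    - [[-0.2, 0, 0], [0, 0, 0], -1]

```text
time_s: 8.5
position: [0.5549, -0.0925, 0.0561]
tool_rot: [[-0.998, -0.061, -0.001], [-0.061, 0.998, -0.001], [0.001, -0.001, -1.0]]
ft_force: [-1.8, -0.5, 1.5]
grip_width: 0.0
```

Call:
move_arm:
  motion:
    - [[-0.2, 0, 0.05], [0, 0, 0], -1]

```text
time_s: 8.58
position: [0.5593, -0.0923, 0.0552]
tool_rot: [[-0.998, -0.061, -0.001], [-0.061, 0.998, -0.001], [0.001, -0.001, -1.0]]
ft_force: [-3.7, 0.2, 2.4]
grip_width: 0.0002
```

```bash
python3 -c "
from h import *
go(-.010,0,.055);d=grab('side','s6');cv2.imwrite('pics/s6c.png',cv2.resize(d['img'][130:250,200:320],None,fx=5,fy=5))"
```

```text
t 8.5833 case-frame tcp mm [-10.5  -0.4  55.2] F [-3.7  0.2  2.4] 
shift units [-0.02  0.02  0.01] turn units [-0.    -0.     0.002]
```

View pics/s6c.png

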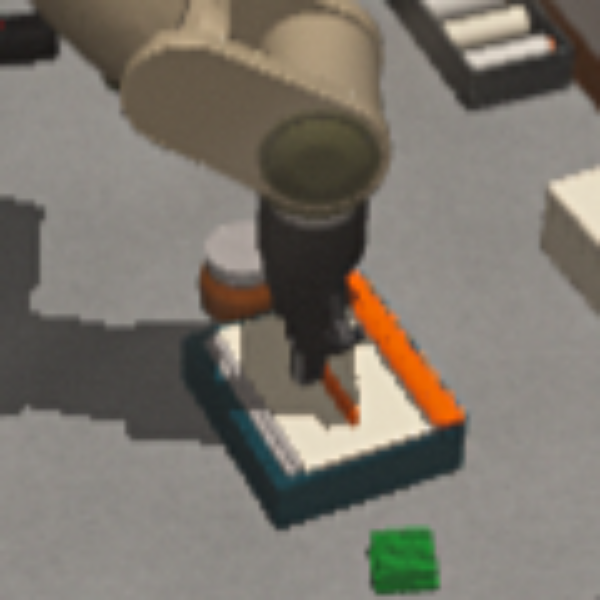

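The rib's end moved from (330,430) to (355,423) and the case is still. I'll go on in single rows until the force rises at the stop.

Call:
move_arm:
  motion:
    - [[-0.12, 0, 0], [0, 0, 0], -1]

```text
time_s: 8.72
position: [0.5624, -0.0921, 0.0548]
tool_rot: [[-0.998, -0.061, -0.0], [-0.061, 0.998, -0.001], [0.0, -0.001, -1.0]]
ft_force: [-2.7, -1.1, 2.3]
grip_width: -0.0003
```

Call:
move_arm:
  motion:
    - [[-0.12, 0, 0], [0, 0, 0], -1]

```text
time_s: 8.8
position: [0.5638, -0.0918, 0.0545]
tool_rot: [[-0.998, -0.062, -0.004], [-0.062, 0.998, -0.0], [0.004, -0.0, -1.0]]
ft_force: [-13.0, -4.3, 5.7]
grip_width: 0.0001
```

The force jumped to 13 N, so it's at the stop. I'll back off, lift and check.

Call:
move_arm:
  motion:
    - [[0.3, 0, 0], [0, 0, 0], -1]
    - [[0.3, 0, 0], [0, 0, 0], -1]
    - [[0, 0, -0.6], [0, 0, 0], -1]
    - [[0, 0, -1], [0, 0, 0], -1]
    - [[0, 0, -1], [0, 0, 0], -1]
    - [[0.8, 0, -1], [0, 0, 0], -1]
    - [[1, 0, -1], [0, 0, 0], -1]
    - [[1, 0, -1], [0, 0, 0], -1]
    - [[1, 0, -1], [0, 0, 0], -1]
    - [[1, 0, 0], [0, 0, 0], -1]
    - [[1, 0, 0], [0, 0, 0], -1]
    - [[0, 0, 0], [0, 0, 0], -1]

```text
time_s: 9.8
position: [0.4315, -0.0991, 0.192]
tool_rot: [[-0.998, -0.062, 0.008], [-0.062, 0.998, -0.001], [-0.008, -0.001, -1.0]]
ft_force: [0.3, 0.0, -0.7]
grip_width: 0.0003
```

Call:
move_arm:
  motion:
    - [[1, 0.5, 0], [0, 0, 0], -1]
    - [[0, 1, 0], [0, 0, 0], -1]
    - [[0, 1, 0], [0, 0, 0], -1]
    - [[0, 1, 0], [0, 0, 0], -1]
    - [[0, 1, 0], [0, 0, 0], -1]
    - [[0, 1, 0], [0, 0, 0], -1]
    - [[0, 1, 0], [0, 0, 0], -1]
    - [[0, 1, 0], [0, 0, 0], -1]
    - [[0, 1, 0], [0, 0, 0], -1]
    - [[0, 0, 0], [0, 0, 0], -1]

```text
time_s: 10.63
position: [0.4034, 0.0762, 0.1922]
tool_rot: [[-0.998, -0.055, 0.022], [-0.055, 0.999, -0.001], [-0.022, -0.002, -1.0]]
ft_force: [-0.0, -0.2, 0.5]
grip_width: -0.0001
```

```bash
python3 -c "
from h import *
go(-.010,0,.055)
for n in('side','top'):
  d=grab(n,n+'7')
d=load('side7');cv2.imwrite('pics/s7c.png',cv2.resize(d['img'][165:240,220:305],None,fx=8,fy=8,interpolation=2))
d=load('top7');cv2.imwrite('pics/t7c.png',cv2.resize(d['img'][150:230,205:335],None,fx=6,fy=6,interpolation=2))"
```

```text
t 10.6333 case-frame tcp mm [-156.6  176.7  192.2] F [-0.  -0.2  0.5] 
shift units [-7.19 -8.8   7.04] turn units [-0.001  0.011 -0.001]
```

View pics/s7c.png

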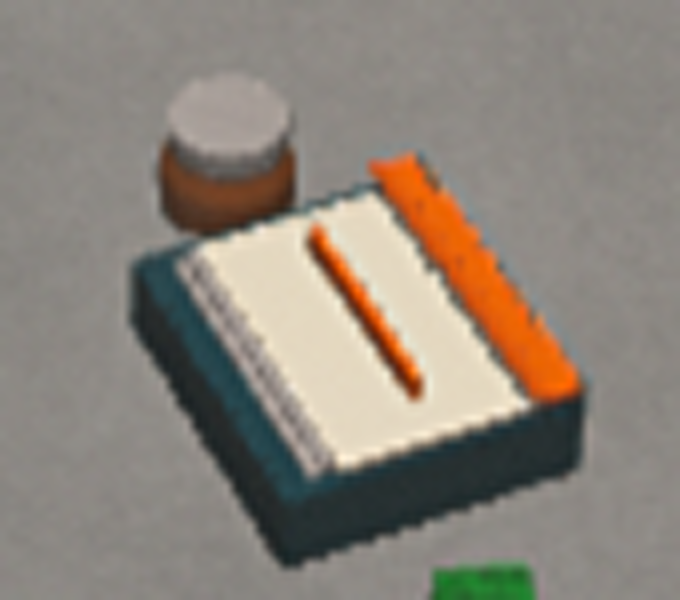

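View pics/t7c.png

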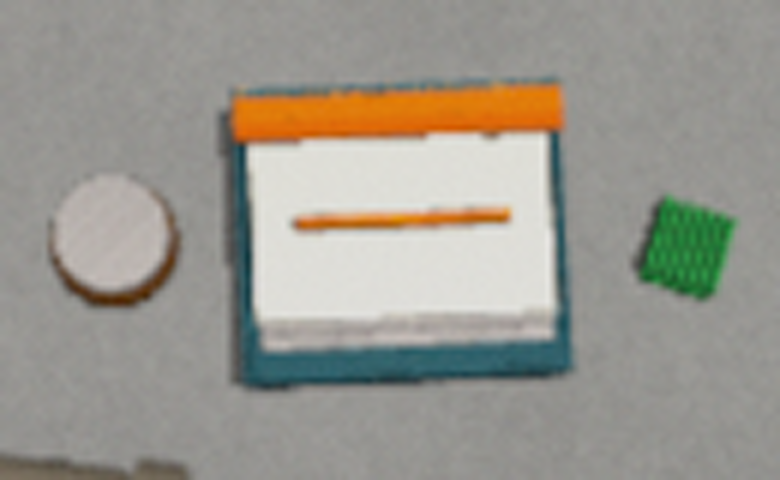

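```bash
python3 - <<'E'
from h import *
T=load('top7');S=load('side7')
t=lambda x,y:(205+(x+.5)/6-.5,150+(y+.5)/6-.5)
s=lambda x,y:(220+(x+.5)/8-.5,165+(y+.5)/8-.5)
for p in[(296,221),(508,213)]: print('top rib',w2c(atz(T,t(*p),.0645))*1e3)
for p in[(318,229),(420,380)]: print('side rib',w2c(atz(S,s(*p),.0645))*1e3)
E
```

```text
top rib [ 8.01743161 55.22175493 64.5       ]
top rib [  7.24750071 -53.03555533  64.5       ]
side rib [ 6.23590603 54.07884939 64.5       ]
side rib [  5.00494695 -53.67549885  64.5       ]
```

```bash
python3 -c "
from h import *
print(job.close_job())"
```

```text
the job is handed in; nothing more can be done
None
```

I closed the white flap and slid it home under the orange lip, then moved the arm clear and handed the job in at about 10.7 s. No verdict came back.

- **Folding the flap:** I pushed it over with the shut fingertips and pressed it flat, reaching about 20 N straight down. Pictures then showed it flat, with its edge still short of the lip.
- **Sliding it home:** I pushed the rib from its hinge side at about 3 N until the force jumped to 13 N at the stop, then backed off and lifted away. That 13 N lasted one row (1/12 s) and is over the 7 N that may slide the case.
- **Last pictures:** The flap is flat with its edge under the lip. The case, jar and green guard show no visible shift. I did not take close-ups of the clipper, comb, brush, spray or cup at the end, but the arm never came near them. The wrist force is about zero.
- **Small disagreement:** The rib measured 5–8 mm along the case's x, against 4.5 mm expected at home. The two cameras differ by about 2 mm, which is within the calibration. The reading errs toward fully home, and the force rise at the stop agrees.

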